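Close and pin the gate of a welding fixture

TASK

Get the welding fixture ready: first put the square-tube offcut standing in the gate's way into the scrap tray, then swing the gate fully shut so that its eye lies in the fork, and lock it with the round-knobbed pin from the rack, pushed down through fork and eye until its head rests on the fork. Leave the other two pins in the rack and everything else on the table where it is.

Things in the scene. Friction and masses are not known exactly. Their poses are not given: they have to be found in the camera images.
- fixture: Welding fixture bolted to the table. Origin on the table surface; local y runs from fork to hinge, local x away from the robot at yaw 0. Grey base plate: x -24 to +76, y -115 to +115, 12 thick. Hinge post at (0, +80), 66 high. Fork at (0, -80), 70 high, open to local -x and +y, its web at x +18 to +40. A weldment and stops fill x +19 to +74, y -32 to +48, up to 62 high.
- fork_hole (a point): Centre of the fork's upper hole, at the top of the upper cheek, 70 above the table. The fork has two level steel cheeks 36 x 36, lower one 30 to 40, upper one 60 to 70 above the table, each with a vertical 14 hole in its middle.
- hinge_axis (a point): Point on the gate's vertical hinge axis, 50 above the table, 160 from the axis of the fork holes.
- gate (a joint): Gate angle about its vertical hinge, rad. 0: shut on its stop, lying along fixture -y from the hinge, eye exactly on the axis of the fork holes. Grows to 1.6 as it swings out to fixture -x (clockwise from above). Light friction (0.06 N m) holds it where left. Flat steel bar 24 wide, 12 thick, 44 to 56 above the table, reaching 175 from the hinge axis.
- gate_handle (a point): Centre of the top of the gate's handle: an upright black post 20 diameter, standing 50 tall on the bar (56 to 106 above the table), 85 from the hinge axis.
- gate_eye (a point): Centre of the top face of the gate's eye: 14 vertical hole in a 30 x 30 end, 160 from the hinge axis, 56 above the table.
- offcut: Loose piece of square steel tube 30 x 30, 70 tall, wall 3 thick, about 0.14 kg, standing upright on the table between the open gate and the fork, within the gate's sweep. Origin: centre of its underside; x and y along the tube's sides, z up its axis.
- offcut_mid (a point): Middle of the offcut, 35 above its origin.
- tray: Scrap tray, open blue sheet-steel box, fixed: 140 (local x) x 180 (local y) outside, 50 high, walls 4 thick, floor up to 5 thick. Origin: centre of its underside. It stands to the left or the right of the fixture, the pin rack on the other side.
- rack: Pin rack, fixed: aluminium plate 50 (local x) x 190 (local y), top 72 above the table, on two end legs, open between. Three 16 holes at local y -60, 0, +60, in which three pins hang in any order. Origin: at table height under the middle hole.
- lock_pin: The locking pin: steel shank 12 diameter, 52 long with a 9 long tapered tip (6.6 at its end), under a round dark knob 24 diameter and 34 tall. About 0.1 kg. Origin: on its axis at the underside of the knob, which rests on the rack (72 high) and finally on the upper cheek; z points up to the knob.
- thick_pin: Other pin in the rack, to be left: square head 24 x 24 x 30, shank 14 (too thick). Origin under the head.
- thin_pin: Other pin in the rack, to be left: thin shank 8, 24 flange 4 thick with a stem 10 diameter, 34 tall in all. Origin under the flange.
- spray_can: Bystander: upright plain metal can, 52 diameter, 160 tall. Origin under its centre.
- magnet: Bystander: welding magnet lying flat, red plate 50 x 90 with a steel block and a stud, 42 tall. Origin under its centre.
- wrench: Bystander: steel wrench lying flat. Origin under its middle.
There are look-alikes about, which are no part of the job. Leave any blue, green or pink look-alike of the offcut alone.

How it is judged (in metres and radians):
On the way, in this order (a step that is already met when the one before it is completed fails the run):
1. the offcut lies or stands at rest in the scrap tray (x of offcut_mid in the frame of tray between -0.066 and 0.066 m and y of offcut_mid in the frame of tray between -0.086 and 0.086 m and z of offcut_mid in the frame of tray below 0.048 m and linear speed of offcut below 0.03 m/s), for 0.2 s.
2. the gate is shut (value of joint gate below 0.035 rad), for 0.2 s.
3. the round-knobbed pin is through fork and eye with its head down on the fork (horizontal distance between lock_pin and fork_hole below 0.004 m and z of lock_pin in the frame of fork_hole between -0.004 and 0.004 m and angle between lock_pin's own z axis and vertical below 0.09 rad and value of joint gate below 0.035 rad), for 0.2 s.
At the end, for the whole second after the job is handed in: Offcut at rest in the tray (middle inside the walls, under 48 mm above the underside); gate within 0.035 rad of shut; round-knobbed pin upright (0.09 rad) and still in the fork, axis within 4 mm of the hole axis, underside of its head within 4 mm of the fork top; bystanders in place (all of step 1 and all of step 3 and linear speed of lock_pin below 0.02 m/s); the robot touches nothing.
It fails at once if the thick or the thin pin is taken from its place (moved more than 30 mm) (distance of any of thick_pin, thin_pin from where it was at the start of the episode above 0.03 m).
It fails at once if the can, magnet or wrench is shifted more than 30 mm (distance of any of spray_can, magnet, wrench from where it was at the start of the episode above 0.03 m).
It also fails if it takes over 72 s, if anything falls off the work surface, if the arm or the gripper's body presses on something with over 40 N, if the wrist force passes 120 N, or if a joint passes its speed limit or range.

ROBOT

A 6-joint arm with a two-finger parallel gripper is mounted at the origin on the work surface. World frame = base frame: x ahead of the robot, y to its left, z up, the work surface at z = 0. Lengths are in m, angles in degrees, forces in N, time in s.
With the tool pointing down it reaches from about 0.25 to 0.725 m from the base axis. Payload 9.7 kg.
Tool frame: the origin (TCP) lies between the finger pads; the fingertips stand bot.tcp_to_tips ahead of it and the grasp point (between the pads) lies 2 mm behind it (bot.tcp_to_tips is the distance from the TCP to the fingertips, in m); z points along the fingers, y is the line along which they close (so a half turn about z gives the same grasp; the last joint's range is limited). The gripper opens to 85 mm and grips with 20 to 120 N. Pads are 22 mm wide; open, the fingers measure 114 mm over their backs; the gripper's body (76 mm by 85 mm) begins 54 mm behind the grasp point. The pads swing forward as they close: fully open they stand 13 mm farther back than shut.
Start: joints at [0, 4.979, 10.078, 95.1, 0, 90], TCP at [0.55, -0, 0.22] pointing down, gripper open.
Joint ranges: [-179.16, 179.16], [-48.56, 103.87], [-65.8, 70.77], [-126.05, 130.52], [-82.76, 87.17], [-180, 180]. Speed limits (degrees/s): [127.2, 127.2, 147.25, 180, 180, 180].

INTERFACE

Orientations are given as [roll, pitch, yaw] about the fixed x, y, z axes, in that order (R = Rz(yaw) Ry(pitch) Rx(roll)).
In Python, from workcell import sensors, camera, camera_params, bot gives the robot as it stands.
- The arm moves only by the tool apply_moves, never from a script. Its argument "motion" is a list of rows, each an object with "jaw": the opening, from -1 (shut) to 1 (fully open); "xyz": the shift along the tool's x, y, z in mm, a list of three; "twist": the turn about the tool's z in rad. A call has 1 to 5 rows; each row is the pose to reach, as a shift and turn from the pose commanded when the call began, along the tool's axes at that moment; what a row does not reach only later rows make up. A row lasts 1/8 s, in which the tool goes at most 62.5 mm and 10.7 degrees, less where a joint would pass 70% of its speed; a pose out of reach is approached as far as the arm can. A call with a gripper value outside its range is refused whole. The fingers move at their own pace and stop on an object; "grip_force" is the grip in N (left out, the last holds). Time passes only in rows, so rows that repeat a pose let the fingers close. It gives the time, the measured TCP pose, the force, the opening and the grip force at its end, in the units of the state.
- sensors.get_obs(): the state, without advancing time (a new reading comes with each control period).
- camera(name): name is "scene" or "side" or "wrist"; returns (picture, depth): 420x560x3 uint8, red, green, blue; 420x560 float32, m along the optical axis (not along the pixel's ray), 0 where there is no reading.
- camera_params(name): a dict with "mtx" (3x3 intrinsics, pixels), "rvec" (rotation vector, rad) and "tvec" (3), from world to camera coordinates, as OpenCV has them. Camera axes: x right, y down, z forward; pixel columns grow to the right and rows downward; lengths in m; the calibration is good to about 2 mm. The wrist camera is an equidistant fisheye: a pixel r from the principal point sees the ray r / f radians off the axis. A picture is of the moment at which its call begins: read the wrist's pose just before it. camera_params takes no time and is no camera call; for the wrist camera it gives the pose at the moment of the call.
- bot.job_done(): hands the job in; it is judged then, once.
The state is a dict: "time": time; "q": joint angles; "qd": joint speeds; "joint_efforts": joint torques, N m; "ee_pos": TCP position; "tcp_rot": TCP orientation; "wrist_force": force on the tool from outside, world axes, zero at the start; "torque": the same for the moment, N m; "opening": finger opening in m; "grasp_force": force on a finger pad.
Only numpy, scipy, OpenCV 4.12 (cv2) and the standard library are available. Lean on these libraries where they do the work, as an engineer would, in place of code of your own. Each camera call takes 0.05 s, during which the arm holds its last target. There are 200 camera calls.

## Working session

There is one attempt and no reset: what is moved stays moved. The work goes in short steps, Python scripts to look and compute and a tool call to move; the robot and the scene stay as the last step left them, time stands still between calls to the robot, and variables do not carry over. Pictures are saved under pics/ and viewed, at most 10 in all, crops included, and the job is handed in when it is done.

Besides the shell and the picture viewer there is one more tool, called as name(argument=value, ...), one argument or row to a line, values as JSON. apply_moves: Moves the arm, as the interface text tells. Its arguments: {"type":"object","properties":{"motion":{"type":"array","items":{"type":"object","properties":{"jaw":{"type":"number"},"xyz":{"type":"array","items":{"type":"number"}},"twist":{"type":"number"}}}},"grip_force":{"type":"number"}},"required":["motion"]}

```bash
mkdir -p pics; ls; cat > h.py <<'E'
import numpy as np, cv2
from workcell import sensors, camera, camera_params, bot
def snap(n,f):
    p=camera_params(n); im,d=camera(n); np.savez(f'pics/{f}.npz',im=im,d=d,mtx=p['mtx'],rvec=p['rvec'],tvec=p['tvec'])
    cv2.imwrite(f'pics/{f}.png',im[:,:,::-1]); return im,d,p
def load(f):
    z=np.load(f'pics/{f}.npz'); return z['im'],z['d'],z
def cloud(d,p):
    "pinhole depth -> world points HxWx3"
    K=np.array(p['mtx']);R=cv2.Rodrigues(np.array(p['rvec'],float))[0];t=np.array(p['tvec'],float).ravel()
    v,u=np.indices(d.shape); c=np.stack([(u-K[0,2])/K[0,0]*d,(v-K[1,2])/K[1,1]*d,d],-1)
    return (c-t)@R
def ray(p,uv,z,fish=False):
    "pixels -> world points on plane z"
    K=np.array(p['mtx']);R=cv2.Rodrigues(np.array(p['rvec'],float))[0];t=np.array(p['tvec'],float).ravel()
    uv=np.atleast_2d(np.array(uv,float)); a=(uv-[K[0,2],K[1,2]])/[K[0,0],K[1,1]]
    if fish:
        r=np.linalg.norm(a,axis=1,keepdims=True)+1e-12; c=np.hstack([a/r*np.sin(r),np.cos(r)])
    else: c=np.hstack([a,np.ones((len(a),1))])
    w=c@R; o=-R.T@t; return o+w*((z-o[2])/w[:,2])[:,None]
E
python3 - <<'E'
from h import *
o=sensors.get_obs();print(o,bot.tcp_to_tips)
for n in('scene','side','wrist'):
    im,d,p=snap(n,n+'0');K=np.array(p['mtx']);R=cv2.Rodrigues(np.array(p['rvec'],float))[0];print(n,K[0,0],K[0,2],K[1,2],(-R.T@np.array(p['tvec']).ravel()).round(3),R[2].round(2),(d>0).mean())
E
```

```text
pics
{'time': 0.0, 'q': array([-1.17808940e-03,  5.01061145e+00,  1.00342041e+01,  9.50970365e+01,
        8.48096400e-04,  9.00002727e+01]), 'qd': array([-0.07401111, -0.03925343, -0.05716182, -0.0271855 ,  0.00801209,
       -0.07893273]), 'joint_efforts': array([ 7.68234549e-04, -5.20392072e+01,  4.64802504e+01,  1.63646933e-02,
        2.23589603e-05, -6.77332673e-05]), 'ee_pos': array([ 5.49772874e-01, -6.91832171e-06,  2.19285505e-01]), 'tcp_rot': array([-1.79926556e+02, -8.47746116e-04,  8.99985481e+01]), 'wrist_force': array([ 0.18961605, -0.67067144,  0.1501569 ]), 'torque': array([-0.00230899,  0.03482613, -0.02641783]), 'grasp_force': 0.0, 'opening': 0.0856251062287054} 0.017
scene 476.10453905048564 277.3818945780463 210.97650762024276 [1.47  0.296 1.001] [-0.68 -0.21 -0.7 ] 0.9957950680272109
side 455.2519853512589 274.63979682579605 205.36120628723313 [ 0.238 -0.646  0.768] [ 0.34  0.65 -0.68] 0.9960034013605442
wrist 325.19226210127806 282.1161343163444 207.35047409364302 [0.55  0.073 0.374] [-0.   -0.29 -0.96] 0.9924914965986394
```

View pics/scene0.png

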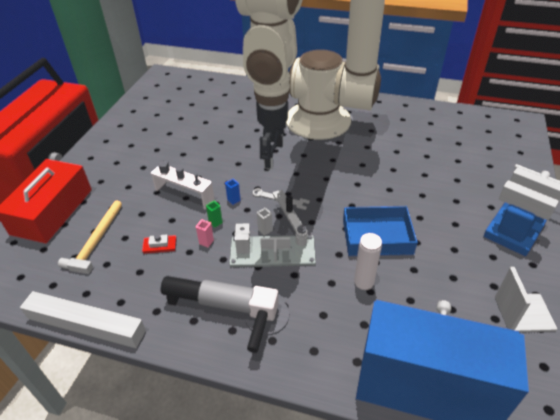

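View pics/side0.png

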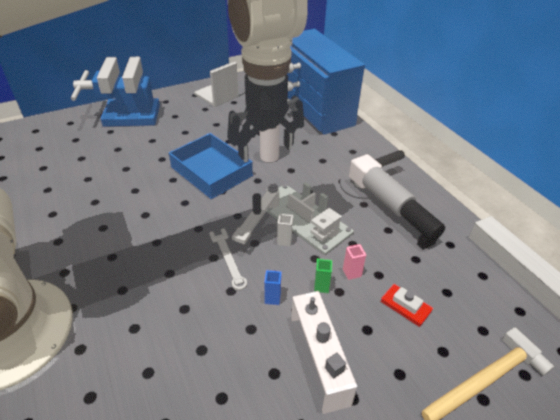

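View pics/wrist0.png

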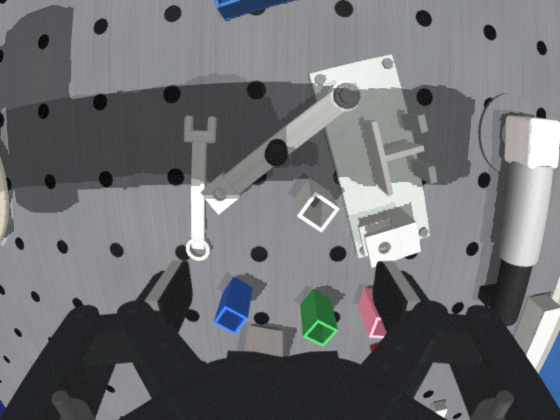

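The pictures show:
- **Scene:** the offcut is at (265,217), the fork at (242,238) and the hinge at (303,238). The tray is at (380,230) and the rack pins are at (165–197, 167–180).
- **Side:** the rack pins from back to front are the thin stem at (311,302), the round knob at (323,330) and the square head at (336,364).
- **Wrist:** the offcut's top is at (318,212), the gate's eye at (221,193), the handle at (277,152), the hinge at (347,95) and the fork hole at (387,246).

```bash
cat >> h.py <<'E'
def fcloud(d,p):
    K=np.array(p['mtx']);R=cv2.Rodrigues(np.array(p['rvec'],float))[0];t=np.array(p['tvec'],float).ravel()
    v,u=np.indices(d.shape); a=np.stack([(u-K[0,2])/K[0,0],(v-K[1,2])/K[1,1]],-1); r=np.linalg.norm(a,axis=-1,keepdims=True)+1e-12
    c=np.concatenate([a/r*np.tan(r),np.ones_like(r)],-1)*d[...,None]
    return (c-t)@R
def pts(f):
    im,d,p=load(f); return im,(fcloud if 'wrist' in f else cloud)(d,p)
E
python3 - <<'E'
from h import *
C={f:pts(f) for f in('scene0','side0','wrist0')}
def comp(f,zlo,zhi,box,xy):
    im,P=C[f]; m=(P[...,2]>zlo)&(P[...,2]<zhi)&(P[...,0]>box[0])&(P[...,0]<box[1])&(P[...,1]>box[2])&(P[...,1]<box[3])
    n,l,s,c=cv2.connectedComponentsWithStats(m.astype(np.uint8),connectivity=8)
    for i in range(1,n):
        if s[i,4]>=12:
            q=P[l==i]; r=cv2.minAreaRect((q[:,:2]*1000).astype(np.float32))
            print(' ',f,'px',c[i].round(),'n',s[i,4],'mean',(q.mean(0)*1000).round(1),'rect',np.round(r[0],1),np.round(r[1],1),round(r[2],1),'z90',round(1000*np.percentile(q[:,2],90),1),'col',im[l==i].mean(0).round())
for name,f,zl,zh,b in [('table','wrist0',-.01,-.0,(0.4,.6,-.1,.1)),
 ('high','wrist0',.058,.12,(.4,.75,-.2,.2)),('high','side0',.058,.12,(.4,.75,-.2,.2)),('high','scene0',.058,.12,(.4,.75,-.2,.2)),
 ('bar','wrist0',.05,.058,(.4,.75,-.2,.2)),('bar','side0',.05,.058,(.4,.75,-.2,.2)),
 ('pins','side0',.08,.12,(.3,.75,-.45,-.1)),('pins','scene0',.08,.12,(.3,.75,-.45,-.1)),
 ('rack','side0',.066,.078,(.3,.75,-.45,-.1)),('rack','scene0',.066,.078,(.3,.75,-.45,-.1)),
 ('tray','scene0',.044,.056,(.3,.9,.1,.45)),('tray','side0',.044,.056,(.3,.9,.1,.45))]:
    print(name); comp(f,zl,zh,b,0)
im,P=C['wrist0']
for u,v in [(318,212),(221,193),(277,152),(347,95),(387,246),(330,60),(388,62),(362,255),(424,232),(260,260)]: print(u,v,(P[v,u]*1000).round(1))
E
```

```text
table
  wrist0 px [174. 121.] n 12 mean [421.2  66.2  -0.6] rect [420.2  66.4] [ 3.8 11.4] 34.9 z90 -0.3 col [68. 69. 71.]
  wrist0 px [317. 161.] n 12 mean [ 5.897e+02  1.650e+01 -3.000e-01] rect [589.8  16.5] [3.3 9.4] 8.1 z90 -0.0 col [78. 79. 81.]
  wrist0 px [287. 169.] n 13 mean [ 5.551e+02  6.900e+00 -4.000e-01] rect [554.8   7. ] [ 2.3 11.8] 0.2 z90 -0.1 col [80. 81. 84.]
high
  wrist0 px [347.  95.] n 564 mean [609.4  90.6  68.9] rect [611.2  90.8] [24.9 26.7] 70.9 z90 73.3 col [107. 108. 110.]
  wrist0 px [422. 123.] n 157 mean [689.8  68.   62.3] rect [690.5  68.2] [ 9.  18.8] 18.3 z90 63.8 col [131. 138. 133.]
  wrist0 px [276. 152.] n 511 mean [544.4  39.6 102.1] rect [544.2  38.4] [19.6 19.8] 33.6 z90 107.4 col [34. 35. 36.]
  wrist0 px [431. 174.] n 141 mean [705.5  15.8  62.3] rect [706.   15.4] [ 8.3 19. ] 16.8 z90 63.5 col [129. 135. 131.]
  wrist0 px [318. 211.] n 596 mean [584.4 -22.5  67.9] rect [584.4 -23. ] [30.2 31. ] 55.8 z90 71.5 col [200. 200. 198.]
  wrist0 px [393. 242.] n 1732 mean [666.2 -56.3  69.8] rect [667.  -58.9] [58.6 37.2] 17.0 z90 71.6 col [227
[... 8006 characters left out ...]
.6 col [141. 133. 134.]
tray
  side0 px [315. 115.] n 92 mean [879.4 350.   50.6] rect [875.9 359.9] [ 25.3 110.9] 12.3 z90 54.6 col [ 52.  81. 119.]
  side0 px [207. 159.] n 434 mean [516.5 289.5  48. ] rect [525.3 290.6] [144.1 185. ] 16.5 z90 50.8 col [ 66. 102. 148.]
  side0 px [269. 147.] n 71 mean [685.7 262.8  49.7] rect [686.4 265.2] [22.3 49.2] 64.1 z90 54.2 col [168. 159. 156.]
318 212 [589.4 -36.6  27.9]
221 193 [ 4.757e+02 -2.180e+01 -1.000e-01]
277 152 [545.   40.1 106.1]
347 95 [609.   90.5  71.8]
387 246 [663.2 -64.8  61.2]
330 60 [ 6.032e+02  1.350e+02 -4.000e-01]
388 62 [666.3 134.3  18.1]
362 255 [647.8 -95.6  17.3]
424 232 [727.4 -66.4  17.5]
260 260 [ 521.1 -109.1    1.5]
```

apply_moves(
  motion=[
    {"jaw": 0.3, "xyz": [-22.6, 34.4, 0], "twist": -0.18},
    {"jaw": 0.3, "xyz": [-22.6, 34.4, 0], "twist": -0.36},
    {"jaw": 0.3, "xyz": [-22.6, 34.4, 0], "twist": -0.54},
    {"jaw": 0.3, "xyz": [-22.6, 34.4, 0], "twist": -0.72},
    {"jaw": 0.3, "xyz": [-22.6, 34.4, 0], "twist": -0.9},
  ],
  grip_force=40,
)

```text
time: 0.78
ee_pos: [0.5843, -0.0226, 0.2196]
tcp_rot: [-180.0, -0.0, 141.9]
wrist_force: [0.6, 0.2, 0.2]
opening: 0.0558
grasp_force: 0.0
```

apply_moves(
  motion=[
    {"jaw": 0.3, "xyz": [0, 0, 50], "twist": -0.07},
    {"jaw": 0.3, "xyz": [0, 0, 100], "twist": -0.07},
    {"jaw": 0.3, "xyz": [0, 0, 100], "twist": -0.07},
    {"jaw": 0.3, "xyz": [0, 0, 100], "twist": -0.07},
  ],
)

```text
time: 1.27
ee_pos: [0.5851, -0.0226, 0.1221]
tcp_rot: [179.9, 0.1, 145.6]
wrist_force: [-0.0, 0.2, 0.5]
opening: 0.0555
grasp_force: 0.0
```

Well aligned. Now I'll descend, grip and lift.

apply_moves(
  motion=[
    {"jaw": 0.3, "xyz": [0, 0, 40]},
    {"jaw": 0.3, "xyz": [0, 0, 72]},
    {"jaw": 0.3, "xyz": [0, 0, 72]},
    {"jaw": -0.6, "xyz": [0, 0, 72]},
    {"jaw": -0.6, "xyz": [0, 0, 72]},
  ],
)

```text
validation failed for argument at $.mo...
```

apply_moves(
  motion=[
    {"jaw": -0.6, "xyz": [0, 0, 0]},
    {"jaw": -0.6, "xyz": [0, 0, 0]},
    {"jaw": -0.6, "xyz": [0, 0, 0]},
  ],
)

```text
validation failed for argument at $.mo...
```

apply_moves(
  motion=[
    {"jaw": 0.3, "xyz": [0, 0, 40], "twist": 0},
    {"jaw": 0.3, "xyz": [0, 0, 72], "twist": 0},
    {"jaw": 0.3, "xyz": [0, 0, 72], "twist": 0},
    {"jaw": -0.6, "xyz": [0, 0, 72], "twist": 0},
    {"jaw": -0.6, "xyz": [0, 0, 72], "twist": 0},
  ],
)

```text
time: 1.9
ee_pos: [0.5861, -0.0227, 0.0511]
tcp_rot: [179.9, 0.2, 145.6]
wrist_force: [-1.0, -0.2, 5.6]
opening: 0.0287
grasp_force: 39.5
```

apply_moves(
  motion=[
    {"jaw": -0.6, "xyz": [0, 0, 0], "twist": 0},
    {"jaw": -0.6, "xyz": [0, 0, 0], "twist": 0},
    {"jaw": -0.6, "xyz": [0, 0, 0], "twist": 0},
  ],
)

```text
time: 2.28
ee_pos: [0.586, -0.0227, 0.0511]
tcp_rot: [179.9, 0.2, 145.6]
wrist_force: [-0.2, -1.1, 6.7]
opening: 0.0287
grasp_force: 39.6
```

apply_moves(
  motion=[
    {"jaw": -0.6, "xyz": [0, 0, -30], "twist": 0},
    {"jaw": -0.6, "xyz": [0, 0, -80], "twist": 0},
    {"jaw": -0.6, "xyz": [0, 0, -130], "twist": 0},
    {"jaw": -0.6, "xyz": [20, 20, -140], "twist": 0},
    {"jaw": -0.6, "xyz": [50, 50, -140], "twist": 0},
  ],
)

```text
time: 2.9
ee_pos: [0.5724, 0.047, 0.1911]
tcp_rot: [179.8, 0.2, 145.5]
wrist_force: [0.3, 0.2, -2.1]
opening: 0.0286
grasp_force: 40.3
```

apply_moves(
  motion=[
    {"jaw": -0.6, "xyz": [40, 40, 0], "twist": 0},
    {"jaw": -0.6, "xyz": [80, 80, 0], "twist": 0},
    {"jaw": -0.6, "xyz": [120, 120, 0], "twist": 0},
    {"jaw": -0.6, "xyz": [155, 155, 0], "twist": 0},
    {"jaw": -0.6, "xyz": [177, 175, 0], "twist": 0},
  ],
)

```text
time: 3.52
ee_pos: [0.5238, 0.2938, 0.1894]
tcp_rot: [179.9, 0.0, 145.7]
wrist_force: [0.9, -0.2, -2.2]
opening: 0.0286
grasp_force: 40.3
```

apply_moves(
  motion=[
    {"jaw": -0.6, "xyz": [0, 0, 0], "twist": 0},
    {"jaw": -0.6, "xyz": [0, 0, 40], "twist": 0},
    {"jaw": -0.6, "xyz": [0, 0, 90], "twist": 0},
    {"jaw": -0.6, "xyz": [0, 0, 115], "twist": 0},
    {"jaw": -0.6, "xyz": [0, 0, 115], "twist": 0},
  ],
)

```text
time: 4.15
ee_pos: [0.5238, 0.29, 0.0719]
tcp_rot: [-179.9, -0.1, 145.5]
wrist_force: [0.0, -0.9, -0.7]
opening: 0.0288
grasp_force: 40.3
```

apply_moves(
  motion=[
    {"jaw": -0.6, "xyz": [0, 0, 8], "twist": 0},
    {"jaw": -0.6, "xyz": [0, 0, 15], "twist": 0},
    {"jaw": -0.6, "xyz": [0, 0, 15], "twist": 0},
    {"jaw": 0.2, "xyz": [0, 0, 15], "twist": 0},
    {"jaw": 0.2, "xyz": [0, 0, 15], "twist": 0},
  ],
)

```text
time: 4.78
ee_pos: [0.5246, 0.2915, 0.0586]
tcp_rot: [180.0, 0.0, 145.6]
wrist_force: [-0.2, -0.4, -0.7]
opening: 0.0515
grasp_force: 0.0
```

apply_moves(
  motion=[
    {"jaw": 0.2, "xyz": [0, 0, 0], "twist": 0},
    {"jaw": 0.2, "xyz": [0, 0, -30], "twist": 0},
    {"jaw": 0.2, "xyz": [0, 0, -80], "twist": 0},
    {"jaw": 0.2, "xyz": [0, 0, -130], "twist": 0},
    {"jaw": 0.2, "xyz": [0, 0, -140], "twist": 0},
  ],
)

```text
time: 5.4
ee_pos: [0.5254, 0.2919, 0.2021]
tcp_rot: [179.7, 0.1, 145.6]
wrist_force: [0.5, -0.1, -0.8]
opening: 0.0516
grasp_force: 0.0
```

```bash
python3 - <<'E'
from h import *
print(sensors.get_obs()['q'].round(1))
for n in('scene','side'): snap(n,n+'1')
for f in('scene1','side1'):
    im,P=pts(f); hsv=cv2.cvtColor(im,cv2.COLOR_RGB2HSV)
    m=(P[...,0]>.47)&(P[...,0]<.58)&(P[...,1]>.23)&(P[...,1]<.35)&(P[...,2]>.01)&(P[...,2]<.1)&(hsv[...,1]<100)
    q=P[m]*1000; print(len(q), q.mean(0).round(1) if len(q) else '', np.percentile(q,[5,95],axis=0).round(1) if len(q) else '')
E
```

```text
[29.1 11.4 15.3 93.5  0.  63.5]
324 [527.9 292.6  51.9] [[507.3 274.1  17.7]
 [541.2 310.5  75.9]]
360 [520.9 285.3  48.2] [[504.5 272.8  14.2]
 [540.3 306.5  73.6]]
```

apply_moves(
  motion=[
    {"jaw": 0.3, "xyz": [-32, -40, 0], "twist": -0.18},
    {"jaw": 0.3, "xyz": [-64, -80, 0], "twist": -0.36},
    {"jaw": 0.3, "xyz": [-96, -120, 0], "twist": -0.54},
    {"jaw": 0.3, "xyz": [-128, -160, 0], "twist": -0.72},
    {"jaw": 0.3, "xyz": [-159, -198.6, 0], "twist": -0.9},
  ],
)

```text
time: 6.12
ee_pos: [0.5425, 0.0359, 0.1959]
tcp_rot: [180.0, -0.1, -162.5]
wrist_force: [0.6, 0.5, -0.2]
opening: 0.0557
grasp_force: 0.0
```

apply_moves(
  motion=[
    {"jaw": 0.3, "xyz": [0, 0, 0], "twist": -0.18},
    {"jaw": 0.3, "xyz": [0, 0, 0], "twist": -0.36},
    {"jaw": 0.3, "xyz": [0, 0, 20], "twist": -0.372},
    {"jaw": 0.3, "xyz": [0, 0, 50], "twist": -0.372},
    {"jaw": 0.3, "xyz": [0, 0, 50], "twist": -0.372},
  ],
)

```text
time: 6.75
ee_pos: [0.5413, 0.0375, 0.1442]
tcp_rot: [179.8, -0.3, -141.5]
wrist_force: [-0.2, 0.4, 1.1]
opening: 0.0556
grasp_force: 0.0
```

apply_moves(
  motion=[
    {"jaw": 0.3, "xyz": [0, 0, 30], "twist": 0},
    {"jaw": 0.3, "xyz": [0, 0, 52], "twist": 0},
    {"jaw": 0.3, "xyz": [0, 0, 52], "twist": 0},
    {"jaw": -0.7, "xyz": [0, 0, 52], "twist": 0},
    {"jaw": -0.7, "xyz": [0, 0, 52], "twist": 0},
  ],
  grip_force=20,
)

```text
time: 7.38
ee_pos: [0.5438, 0.0377, 0.0973]
tcp_rot: [-179.9, 0.1, -141.5]
wrist_force: [0.1, 0.0, 0.5]
opening: 0.0198
grasp_force: 0.0
```

apply_moves(
  motion=[
    {"jaw": -0.7, "xyz": [0, 0, 0], "twist": 0},
    {"jaw": -0.7, "xyz": [0, 0, 0], "twist": 0},
  ],
)

```text
time: 7.62
ee_pos: [0.5434, 0.0376, 0.0964]
tcp_rot: [-180.0, 0.0, -141.5]
wrist_force: [0.9, 0.4, 0.4]
opening: 0.013
grasp_force: 0.0
```

```bash
python3 - <<'E'
from h import *
im=snap('wrist','wrist2')[0]
def f(n):
    im,P=pts(n); m=(P[...,2]>.09)&(P[...,2]<.115)&(P[...,0]>.45)&(P[...,0]<.75)&(P[...,1]>-.15)&(P[...,1]<.15)
    k,l,s,c=cv2.connectedComponentsWithStats(m.astype(np.uint8))
    for i in range(1,k):
        if s[i,4]>8: print(n,c[i].round(),s[i,4],(P[l==i].mean(0)*1000).round(1))
for n in('scene0','scene1','side0','side1'): f(n)
E
```

```text
scene0 [289. 199.] 61 [547.6  40.7 102.1]
scene1 [289. 199.] 57 [547.3  40.6 102.8]
side0 [256. 198.] 86 [542.4  35.9 101.4]
side1 [256. 198.] 86 [542.2  36.  101. ]
```

View pics/wrist2.png

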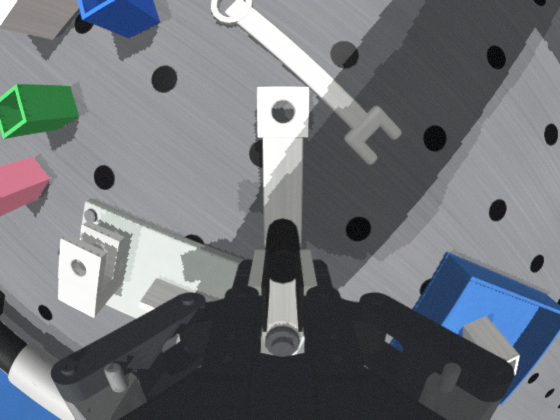

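The wrist picture shows the handle (283,250) between the fingertips, with the eye at (283,112) and the offcut standing in the tray. The 13 mm opening doesn't fit a 20 mm post, so I'll measure the handle and fingers from this view.

```bash
python3 - <<'E'
from h import *
o=sensors.get_obs(); print(o['opening'],o['grasp_force'],o['ee_pos'].round(4),o['wrist_force'].round(1))
im,P=pts('wrist2')
for v in range(212,300,8): print(v,[ (P[v,u]*1000).round(0).astype(int).tolist() for u in (258,270,283,296,308)])
E
```

```text
0.012786813617001154 0.0 [0.5433 0.0376 0.0962] [ 0.   0.8 -0.6]
212 [[559, 26, 1], [538, 24, 57], [533, 31, 56], [528, 37, 57], [535, 58, -1]]
220 [[565, 30, 1], [543, 27, 56], [536, 33, 61], [532, 40, 56], [540, 62, 1]]
228 [[571, 34, 1], [543, 28, 67], [536, 32, 76], [534, 41, 65], [545, 66, 2]]
236 [[576, 38, 1], [543, 29, 80], [536, 32, 89], [534, 41, 80], [550, 71, 1]]
244 [[582, 43, 0], [543, 29, 92], [536, 33, 100], [534, 40, 92], [556, 75, 1]]
252 [[541, 22, 116], [542, 29, 104], [537, 33, 106], [532, 37, 110], [527, 40, 115]]
260 [[541, 22, 123], [544, 31, 107], [540, 36, 107], [532, 37, 119], [527, 39, 124]]
268 [[540, 23, 131], [548, 34, 106], [544, 39, 107], [535, 39, 121], [528, 39, 131]]
276 [[540, 23, 138], [551, 36, 107], [548, 42, 106], [537, 41, 122], [528, 39, 138]]
284 [[540, 23, 145], [579, 56, 57], [574, 63, 57], [540, 43, 123], [528, 38, 145]]
292 [[542, 25, 145], [584, 60, 57], [579, 67, 57], [543, 45, 125], [528, 37, 152]]
```

```bash
python3 - <<'E'
import cv2
a=cv2.imread('pics/wrist2.png')[190:320,200:370]; cv2.imwrite('pics/c2.png',cv2.resize(a,None,fx=4.4,fy=4.4,interpolation=cv2.INTER_CUBIC))
E
```

```text
(no output)
```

View pics/c2.png

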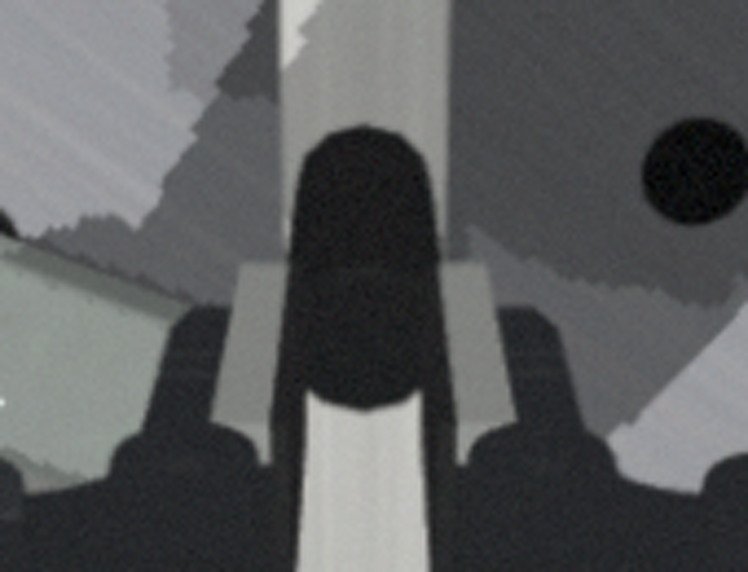

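The crop shows the fingertip edge at about row 249, roughly 113 mm high and above the post's top. That disagrees with the reported TCP height, so I'll check the tip height from the fixed cameras.

```bash
python3 - <<'E'
from h import *
for n in('scene','side'):
    snap(n,n+'2'); im,P=pts(n+'2')
    T=np.array([.5433,.0376]); m=(np.linalg.norm(P[...,:2]-T,axis=-1)<.04)&(P[...,2]>.075)&(P[...,2]<.2)
    q=P[m]; 
    for lo in range(80,150,6):
        s=q[(q[:,2]*1000>=lo)&(q[:,2]*1000<lo+6)]
        if len(s):
            t=(s[:,:2]-T)*1000; a=np.c_[t@[-.783,-.623],t@[-.623,.783]]; print(n,lo,len(s),'toolx',a[:,0].min().round(0),a[:,0].max().round(0),'tooly',np.percentile(a[:,1],[0,25,50,75,100]).round(0))
im,P=pts('wrist0')
print([ (v,u,(P[v,u]*1000).round(0).astype(int).tolist()) for v,u in ((265,185),(265,380),(275,180),(290,170),(262,377))])
E
```

```text
scene 80 11 toolx -15.0 -0.0 tooly [-8. -7. -4.  1.  8.]
scene 86 11 toolx -12.0 -1.0 tooly [-7. -3. -0.  3.  8.]
scene 92 8 toolx -12.0 -3.0 tooly [-8. -7. -4. -2.  3.]
scene 98 13 toolx -14.0 1.0 tooly [-9. -4.  1.  6.  8.]
scene 104 24 toolx -11.0 7.0 tooly [-11.  -3.   2.   5.  11.]
scene 110 8 toolx -12.0 6.0 tooly [-9.  3.  8.  8. 18.]
scene 116 22 toolx -14.0 7.0 tooly [-19. -13.  -5.   8.  19.]
scene 122 20 toolx -13.0 7.0 tooly [-19. -11.   7.   9.  20.]
scene 128 28 toolx -12.0 8.0 tooly [-21. -15.  -5.   8.  19.]
scene 134 24 toolx -13.0 7.0 tooly [-19. -17.  -7.  10.  22.]
scene 140 21 toolx -17.0 11.0 tooly [-18. -11.   7.  10.  20.]
scene 146 19 toolx -13.0 6.0 tooly [-21. -10.   9.  12.  25.]
side 80 15 toolx -2.0 8.0 tooly [-9. -7. -2.  3.  9.]
side 86 20 toolx -3.0 10.0 tooly [-10.  -7.  -4.   1.   9.]
side 92 16 toolx -1.0 8.0 tooly [-10.  -6.  -4.  -1.   9.]
side 98 16 toolx 0.0 9.0 tooly [-10.  -4.  -1.   2.   8.]
side 104 29 toolx -10.0 9.0 tooly [-12.   1.   4.   7.  10.]
side 110 24 toolx -10.0 12.0 tooly [-15.  -9.   7.   8.  19.]
side 116 42 toolx -12.0 11.0 tooly [-20. -15.  -0.   8.  19.]
side 122 34 toolx -13.0 11.0 tooly [-19. -13.   7.   9.  19.]
side 128 39 toolx -10.0 12.0 tooly [-20. -16.  -8.   8.  21.]
side 134 37 toolx -12.0 12.0 tooly [-20. -13.   7.   8.  22.]
side 140 45 toolx -15.0 11.0 tooly [-20. -10.   7.   9.  21.]
side 146 31 toolx -4.0 13.0 tooly [-31. -14.   9.  14.  30.]
[(265, 185, [507, 9, 250]), (265, 380, [592, 11, 252]), (275, 180, [507, 9, 259]), (290, 170, [507, 10, 272]), (262, 377, [592, 9, 247])]
```

The fixed cameras agree that the tips stand about 14 mm above the reported TCP, so the reported tool length is about 31 mm off. From here I'll use tip z = TCP z + 0.014. I'll reopen, go down 38 mm and grip the handle.

apply_moves(
  motion=[
    {"jaw": 0.3, "xyz": [0, 0, 0], "twist": 0},
    {"jaw": 0.3, "xyz": [0, 0, 0], "twist": 0},
    {"jaw": 0.3, "xyz": [0, 0, 0], "twist": 0},
    {"jaw": 0.3, "xyz": [0, 0, 20], "twist": 0},
    {"jaw": 0.3, "xyz": [0, 0, 36], "twist": 0},
  ],
)

```text
time: 8.4
ee_pos: [0.5431, 0.0376, 0.0592]
tcp_rot: [180.0, -0.0, -141.5]
wrist_force: [-0.3, 0.6, -0.6]
opening: 0.0555
grasp_force: 0.0
```

apply_moves(
  motion=[
    {"jaw": 0.3, "xyz": [0, 0, 0], "twist": 0},
    {"jaw": -0.7, "xyz": [0, 0, 0], "twist": 0},
    {"jaw": -0.7, "xyz": [0, 0, 0], "twist": 0},
    {"jaw": -0.7, "xyz": [0, 0, 0], "twist": 0},
    {"jaw": -0.7, "xyz": [0, 0, 0], "twist": 0},
  ],
)

```text
time: 9.02
ee_pos: [0.5437, 0.0376, 0.0608]
tcp_rot: [-180.0, 0.1, -141.5]
wrist_force: [-1.3, 0.4, 5.8]
opening: 0.0192
grasp_force: 21.4
```

Gripped at 19 mm. Next I'll swing the gate through 40° of its arc.

apply_moves(
  motion=[
    {"jaw": -0.7, "xyz": [-0.8, -11.8, 0], "twist": -0.14},
    {"jaw": -0.7, "xyz": [-3.3, -23.4, 0], "twist": -0.28},
    {"jaw": -0.7, "xyz": [-7.3, -34.6, 0], "twist": -0.42},
    {"jaw": -0.7, "xyz": [-12.9, -45, 0], "twist": -0.56},
    {"jaw": -0.7, "xyz": [-19.9, -54.6, 0], "twist": -0.7},
  ],
)

```text
time: 9.65
ee_pos: [0.5936, 0.0069, 0.0608]
tcp_rot: [-179.9, 0.0, -101.2]
wrist_force: [1.2, 1.9, 4.9]
opening: 0.0189
grasp_force: 21.6
```

```bash
python3 - <<'E'
from h import *
o=sensors.get_obs(); print(o['ee_pos'].round(4),o['tcp_rot'].round(2),o['wrist_force'].round(1),o['opening'],o['grasp_force'],o['q'].round(1))
h=np.array([.6105,.0906]); r=o['ee_pos'][:2]-h; print(np.linalg.norm(r),np.degrees(np.arctan2(r[1],r[0])))
E
```

```text
[0.5936 0.0069 0.0608] [-1.7992e+02  1.0000e-02 -1.0120e+02] [1.2 1.9 4.9] 0.01891160919977028 21.556207537651062 [  0.7  10.7  -1.2  78.   -0.  -78.1]
0.0854161505324118 -101.40516403916855
```

apply_moves(
  motion=[
    {"jaw": -0.7, "xyz": [-0.6, -10.4, 0], "twist": -0.12},
    {"jaw": -0.7, "xyz": [-2.5, -20.6, 0], "twist": -0.24},
    {"jaw": -0.7, "xyz": [-5.6, -30.5, 0], "twist": -0.36},
    {"jaw": -0.7, "xyz": [-8.6, -37.3, 0], "twist": -0.45},
    {"jaw": -0.7, "xyz": [-9.6, -39.2, 0], "twist": -0.48},
  ],
)

```text
time: 10.28
ee_pos: [0.6342, 0.0083, 0.0608]
tcp_rot: [-179.9, -0.1, -73.9]
wrist_force: [2.7, -2.6, 4.3]
opening: 0.0195
grasp_force: 21.5
```

apply_moves(
  motion=[
    {"jaw": -0.7, "xyz": [0, -0.7, 0], "twist": -0.01},
    {"jaw": -0.7, "xyz": [-0.1, -1.4, 0], "twist": -0.015},
    {"jaw": -0.7, "xyz": [-0.1, -1.4, 0], "twist": -0.015},
  ],
)

```text
time: 10.65
ee_pos: [0.6353, 0.0086, 0.0608]
tcp_rot: [-179.9, -0.1, -73.1]
wrist_force: [2.9, -3.6, 5.4]
opening: 0.0193
grasp_force: 21.5
```

```bash
python3 - <<'E'
from h import *
o=sensors.get_obs(); print(o['ee_pos'].round(4),o['tcp_rot'].round(2),o['wrist_force'].round(1))
h=np.array([.6105,.0906]); r=o['ee_pos'][:2]-h; print(np.linalg.norm(r),np.degrees(np.arctan2(r[1],r[0])))
for n in ['wrist']:
    snap(n,n+'3')
E
```

```text
[0.6353 0.0086 0.0608] [-1.799e+02 -1.000e-01 -7.312e+01] [ 2.9 -3.6  5.4]
0.08562984572974162 -73.1504076491641
```

View pics/wrist3.png

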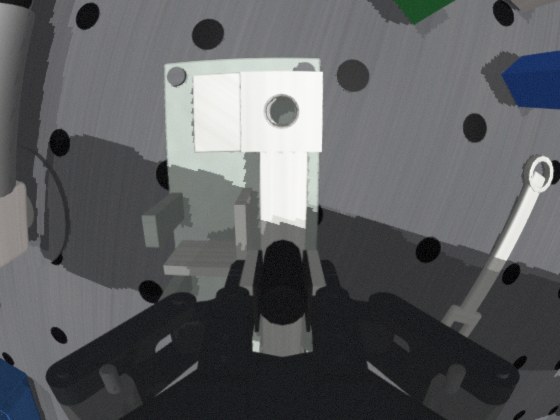

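The wrist view shows the eye inside the fork, with the hole's ring at (281,111). I'll push on a little to feel for the stop.

apply_moves(
  motion=[
    {"jaw": -0.7, "xyz": [0, -0.5, 0], "twist": -0.006},
    {"jaw": -0.7, "xyz": [0, -1, 0], "twist": -0.012},
    {"jaw": -0.7, "xyz": [0, -1, 0], "twist": -0.012},
  ],
)

```text
time: 11.08
ee_pos: [0.6359, 0.0088, 0.0608]
tcp_rot: [-179.9, -0.1, -72.4]
wrist_force: [0.4, -5.1, 5.5]
opening: 0.0195
grasp_force: 21.6
```

apply_moves(
  motion=[
    {"jaw": -0.7, "xyz": [0, -0.6, 0], "twist": 0},
    {"jaw": -0.7, "xyz": [0, -1.2, 0], "twist": 0},
    {"jaw": -0.7, "xyz": [0, -1.2, 0], "twist": 0},
  ],
)

```text
time: 11.45
ee_pos: [0.6359, 0.0088, 0.0608]
tcp_rot: [179.9, -0.1, -72.5]
wrist_force: [-5.8, -7.1, 9.2]
opening: 0.0196
grasp_force: 21.9
```

On the stop: the position is holding and the force is rising. I'll release and lift.

apply_moves(
  motion=[
    {"jaw": 0.1, "xyz": [0, 0, 0], "twist": 0},
    {"jaw": 0.1, "xyz": [0, 0, 0], "twist": 0},
    {"jaw": 0.1, "xyz": [0, 0, -20], "twist": 0},
    {"jaw": 0.1, "xyz": [0, 0, -70], "twist": 0},
    {"jaw": 0.1, "xyz": [0, 0, -120], "twist": 0},
  ],
)

```text
time: 12.08
ee_pos: [0.6361, 0.0103, 0.1807]
tcp_rot: [179.9, 0.0, -72.4]
wrist_force: [0.5, 0.1, 0.5]
opening: 0.0468
grasp_force: 0.0
```

apply_moves(
  motion=[
    {"jaw": 0.1, "xyz": [0, 0, -10], "twist": 0},
    {"jaw": 0.1, "xyz": [0, 0, -10], "twist": 0},
  ],
)

```text
time: 12.32
ee_pos: [0.6368, 0.0102, 0.1899]
tcp_rot: [-180.0, 0.0, -72.4]
wrist_force: [0.3, 0.1, 0.2]
opening: 0.0471
grasp_force: 0.0
```

```bash
cat >> h.py <<'E'
def circ(f,seed,z,win=26,fish=True,dark=True):
    "dark round blob near seed -> ellipse centre on plane z (mm)"
    im,d,p=load(f); g=cv2.cvtColor(im,cv2.COLOR_RGB2GRAY); u,v=seed
    a=g[v-win:v+win,u-win:u+win]; th,b=cv2.threshold(a,0,255,cv2.THRESH_BINARY_INV+cv2.THRESH_OTSU)
    best=None
    for c in cv2.findContours(b if dark else 255-b,cv2.RETR_EXTERNAL,cv2.CHAIN_APPROX_NONE)[0]:
        if cv2.pointPolygonTest(c,(win,win),False)>=0 and len(c)>5: best=c
    if best is None: return None
    best=cv2.convexHull(best); q=best[:,0]+[u-win,v-win]
    w=ray(p,q,z,fish)[:,:2]*1000; e,r=cv2.minEnclosingCircle(w.astype(np.float32)); el=cv2.fitEllipse(w.astype(np.float32)) if len(w)>5 else None
    return q.mean(0).round(1),np.round(e,2),round(r,2),el
E
python3 - <<'E'
from h import *
o=sensors.get_obs(); print(o['ee_pos'].round(4),o['tcp_rot'].round(2))
snap('wrist','wrist4'); snap('side','side4')
im,P=pts('wrist4')
# fork top mask
m=(P[...,2]>.064)&(P[...,2]<.076)&(abs(P[...,0]-.66)<.06)&(abs(P[...,1]+.06)<.05)
k,l,s,c=cv2.connectedComponentsWithStats(m.astype(np.uint8)); i=1+np.argmax(s[1:,4]); q=P[l==i]
print(c[i],s[i],(q.mean(0)*1000).round(1),cv2.minAreaRect((q[:,:2]*1000).astype(np.float32)))
mb=(P[...,2]>.095)&(P[...,2]<.115)&(abs(P[...,0]-.635)<.04)&(abs(P[...,1]-.009)<.04); q=P[mb]; print('handle',(q.mean(0)*1000).round(1),cv2.minAreaRect((q[:,:2]*1000).astype(np.float32)))
E
```

```text
[0.6368 0.0102 0.1899] [-179.97    0.    -72.38]
[271.28785115 110.16745713] [ 237   89   71   43 2741] [667.8 -59.2  70.7] ((667.3638916015625, -59.46723937988281), (58.6100959777832, 35.68938064575195), 17.480506896972656)
handle [635.2   8.  105.7] ((634.77734375, 9.033554077148438), (19.300413131713867, 19.08420753479004), 29.578777313232422)
```

View pics/wrist4.png

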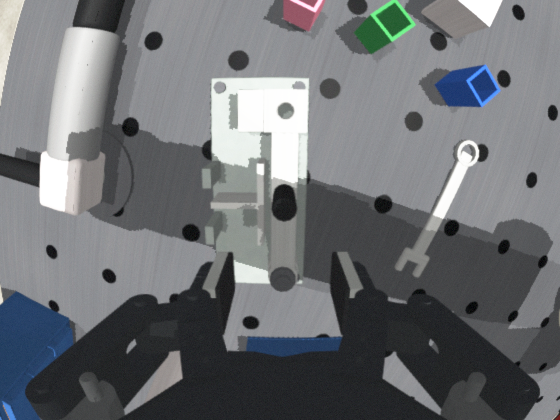

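The gate is shut, and the fork hole is at (285,110). I'll measure the hole from several views and plan the move to the pin.

```bash
python3 - <<'E'
from h import *
for f,s,w in (('wrist4',(285,110),12),('wrist3',(281,111),24),('wrist0',(386,246),12)): print(f,circ(f,s,.0705,w))
for f,ang in (('side4',0),):
    im,P=pts(f); m=(P[...,2]>.095)&(P[...,2]<.115)&(abs(P[...,0]-.635)<.04)&(abs(P[...,1]-.009)<.04); q=P[m]; print('handle',(q.mean(0)*1000).round(1))
y=np.radians(-72.4); R=np.array([[np.cos(y),np.sin(y)],[np.sin(y),-np.cos(y)]]) # tool->world
print('to pin, tool xy', (R.T@(np.array([.5055,-.3095])-[.6368,.0102])*1000).round(1), sensors.get_obs()['q'].round(1))
E
```

```text
wrist4 (array([286.2, 111.2]), array([656.53, -62.57]), 6.86, ((656.5478515625, -62.53892517089844), (13.402508735656738, 13.60284423828125), 19.240398406982422))
wrist3 (array([282.4, 108.7]), array([656.65, -62.51]), 7.35, ((656.6333618164062, -62.48390197753906), (14.471318244934082, 14.537426948547363), 155.49757385253906))
wrist0 (array([383.8, 248.3]), array([656.61, -62.3 ]), 6.98, ((656.652587890625, -62.20514678955078), (13.412227630615234, 13.742947578430176), 89.03133392333984))
handle [634.    7.8 103.7]
to pin, tool xy [265.  221.8] [   0.9   16.8   20.2   93.5    0.  -106.7]
```

apply_moves(
  motion=[
    {"jaw": 0.2, "xyz": [40, 33.4, 0], "twist": 0.1},
    {"jaw": 0.2, "xyz": [80, 66.8, 0], "twist": 0.2},
    {"jaw": 0.2, "xyz": [120, 100.2, 0], "twist": 0.3},
    {"jaw": 0.2, "xyz": [160, 133.6, 0], "twist": 0.4},
    {"jaw": 0.2, "xyz": [200, 167, 0], "twist": 0.515},
  ],
)

```text
time: 13.05
ee_pos: [0.5365, -0.2323, 0.188]
tcp_rot: [179.9, 0.0, -102.1]
wrist_force: [0.5, 0.1, 0.0]
opening: 0.051
grasp_force: 0.0
```

apply_moves(
  motion=[
    {"jaw": 0.2, "xyz": [42, 8, 0], "twist": 0},
    {"jaw": 0.2, "xyz": [83.5, 15.7, 10], "twist": 0},
    {"jaw": 0.2, "xyz": [83.5, 15.7, 20], "twist": 0},
    {"jaw": 0.2, "xyz": [83.5, 15.7, 20], "twist": 0},
    {"jaw": 0.2, "xyz": [83.5, 15.7, 20], "twist": 0},
  ],
)

```text
time: 13.68
ee_pos: [0.5056, -0.3086, 0.1697]
tcp_rot: [180.0, 0.0, -101.8]
wrist_force: [-0.7, -0.3, -0.2]
opening: 0.051
grasp_force: 0.0
```

```bash
python3 - <<'E'
from h import *
o=sensors.get_obs(); print(o['ee_pos'].round(4),o['tcp_rot'].round(2),o['q'].round(1))
snap('wrist','wrist5')
im,P=pts('wrist5')
m=(P[...,2]>.100)&(P[...,2]<.112)&(abs(P[...,0]-.505)<.06)&(abs(P[...,1]+.31)<.09)
k,l,s,c=cv2.connectedComponentsWithStats(m.astype(np.uint8))
for i in range(1,k):
    if s[i,4]>20: q=P[l==i]; print(c[i],s[i],(q.mean(0)*1000).round(1),cv2.minAreaRect((q[:,:2]*1000).astype(np.float32)),im[l==i].mean(0))
m=(P[...,2]>.067)&(P[...,2]<.077)&(abs(P[...,0]-.505)<.12)&(abs(P[...,1]+.31)<.13); q=P[m]; print('rack',cv2.minAreaRect((q[:,:2]*1000).astype(np.float32)))
E
```

```text
[ 0.5056 -0.3086  0.1697] [ 1.7997e+02  2.0000e-02 -1.0183e+02] [ -31.4   10.1   10.2   90.1    0.  -109.6]
[281.14157119 128.44517185] [ 260  107   43   43 1222] [ 492.9 -370.1  102.7] ((493.01373291015625, -370.0066223144531), (23.803089141845703, 24.665287017822266), 6.767721652984619) [144.95335516 145.58346972 148.99427169]
[281.48760331 212.96458087] [266 197  32  33 847] [ 504.7 -312.5  106.2] ((504.90228271484375, -311.50665283203125), (23.33045768737793, 22.170774459838867), 78.41694641113281) [105.57615112 106.02243211 108.70365998]
[281.32394366 286.28169014] [275 280  13  14 142] [ 517.1 -254.   105.5] ((516.9490966796875, -253.46690368652344), (9.317497253417969, 9.628057479858398), 39.407562255859375) [101.83098592 101.83098592 103.88028169]
rack ((515.009765625, -286.39385986328125), (248.62937927246094, 78.87638092041016), 69.1185531616211)
```

View pics/wrist5.png

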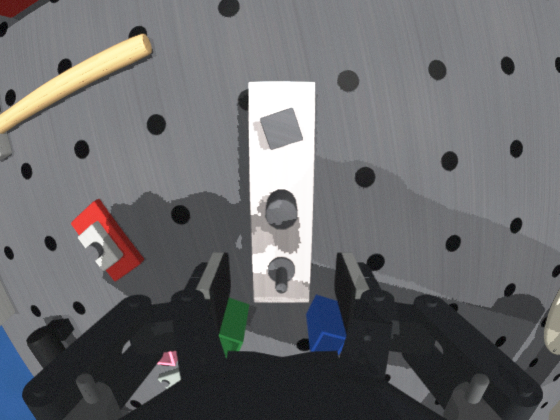

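The round knob is at (281,210), between the square head (281,128) and the thin pin (281,286). Its centre is (505.0, -311.5), so I need +3 mm along tool x, then descend and grip.

apply_moves(
  motion=[
    {"jaw": 0.2, "xyz": [3, 0, 30], "twist": 0},
    {"jaw": 0.2, "xyz": [3, 0, 70], "twist": 0},
    {"jaw": 0.2, "xyz": [3, 0, 95], "twist": 0},
    {"jaw": 0.2, "xyz": [3, 0, 107], "twist": 0},
    {"jaw": 0.2, "xyz": [3, 0, 107], "twist": 0},
  ],
  grip_force=50,
)

```text
time: 14.35
ee_pos: [0.5048, -0.3121, 0.063]
tcp_rot: [180.0, 0.0, -101.9]
wrist_force: [-0.2, -0.4, 0.7]
opening: 0.0514
grasp_force: 0.0
```

apply_moves(
  motion=[
    {"jaw": -0.6, "xyz": [0, 0, 0], "twist": 0},
    {"jaw": -0.6, "xyz": [0, 0, 0], "twist": 0},
    {"jaw": -0.6, "xyz": [0, 0, 0], "twist": 0},
    {"jaw": -0.6, "xyz": [0, 0, 0], "twist": 0},
    {"jaw": -0.6, "xyz": [0, 0, 0], "twist": 0},
  ],
)

```text
time: 14.98
ee_pos: [0.5054, -0.3129, 0.0646]
tcp_rot: [-179.9, -0.0, -101.9]
wrist_force: [-0.9, 1.3, 7.1]
opening: 0.0226
grasp_force: 48.8
```

apply_moves(
  motion=[
    {"jaw": -0.6, "xyz": [0, 0, -20], "twist": 0},
    {"jaw": -0.6, "xyz": [0, 0, -60], "twist": 0},
    {"jaw": -0.6, "xyz": [0, 0, -105], "twist": 0},
    {"jaw": -0.6, "xyz": [-30, -10, -110], "twist": 0},
    {"jaw": -0.6, "xyz": [-76, -26.3, -110], "twist": 0},
  ],
)

```text
time: 15.6
ee_pos: [0.5465, -0.244, 0.1744]
tcp_rot: [-179.9, -0.0, -102.0]
wrist_force: [1.0, 0.2, -1.8]
opening: 0.0227
grasp_force: 49.1
```

apply_moves(
  motion=[
    {"jaw": -0.6, "xyz": [-50, -17.5, 0], "twist": 0},
    {"jaw": -0.6, "xyz": [-100, -35, 0], "twist": 0},
    {"jaw": -0.6, "xyz": [-150, -52.5, 0], "twist": 0},
    {"jaw": -0.6, "xyz": [-185, -64.8, 0], "twist": 0},
    {"jaw": -0.6, "xyz": [-200, -70, 0], "twist": 0},
  ],
)

```text
time: 16.23
ee_pos: [0.6565, -0.0605, 0.1727]
tcp_rot: [180.0, -0.0, -101.8]
wrist_force: [-0.8, -0.3, -1.0]
opening: 0.0228
grasp_force: 49.2
```

apply_moves(
  motion=[
    {"jaw": -0.6, "xyz": [0, 0, 20], "twist": 0},
    {"jaw": -0.6, "xyz": [0, 0, 35], "twist": 0},
    {"jaw": -0.6, "xyz": [0, 0, 35], "twist": 0},
    {"jaw": -0.6, "xyz": [0, 0, 35], "twist": 0},
  ],
)

```text
time: 16.73
ee_pos: [0.6558, -0.0629, 0.1387]
tcp_rot: [-180.0, 0.0, -101.9]
wrist_force: [1.0, -0.6, -1.0]
opening: 0.0227
grasp_force: 49.2
```

```bash
python3 - <<'E'
from h import *
o=sensors.get_obs(); print(o['ee_pos'].round(4),o['tcp_rot'].round(2))
for n in('wrist','side','scene'): snap(n,n+'6')
T=o['ee_pos']
for n in('wrist6','side6','scene6'):
    im,P=pts(n)
    for lo in range(int(T[2]*1000)-46,int(T[2]*1000)+10,7):
        m=(np.linalg.norm(P[...,:2]-T[:2],axis=-1)<.016)&(P[...,2]*1000>lo)&(P[...,2]*1000<lo+7)
        if m.sum()>3:
            q=P[m][:,:2]*1000; v,u=np.nonzero(m); print(n,lo,m.sum(),q.mean(0).round(1),'v',v.min(),v.max(),'u',u.min(),u.max())
a=[cv2.imread(f'pics/{n}6.png') for n in('wrist','side','scene')]
b=[cv2.resize(x,(266*1,400)) for x in (a[0][150:330,200:360],a[1][170:270,285:352],a[2][175:275,208:275])]
cv2.imwrite('pics/c6.png',np.hstack(b))
E
```

```text
[ 0.6558 -0.0629  0.1387] [-179.96    0.   -101.94]
wrist6 99 25 [654.8 -65.9] v 226 233 u 274 291
wrist6 106 76 [654.1 -65.7] v 228 238 u 274 292
wrist6 113 84 [654.6 -65.7] v 232 242 u 273 292
wrist6 120 97 [654.2 -65.7] v 236 248 u 273 293
wrist6 127 92 [654.4 -65.9] v 241 250 u 273 293
wrist6 134 17 [653.9 -66.4] v 246 249 u 276 291
side6 92 4 [655.9 -62.6] v 211 212 u 322 325
side6 99 10 [653.8 -63. ] v 209 211 u 321 325
side6 106 12 [654.1 -63.5] v 207 209 u 321 326
side6 113 15 [653. -63.] v 204 207 u 321 326
side6 120 15 [653.8 -63.5] v 201 205 u 322 326
side6 127 13 [654.3 -63.9] v 199 202 u 322 327
side6 134 13 [653.7 -63. ] v 197 199 u 322 327
side6 141 6 [653.6 -64.9] v 195 197 u 322 330
scene6 99 4 [660.4 -59. ] v 220 221 u 240 242
scene6 106 11 [659.4 -58.5] v 217 220 u 239 243
scene6 113 8 [657.5 -58.6] v 215 217 u 239 243
scene6 120 8 [659.4 -58.4] v 214 216 u 239 243
scene6 127 10 [658.8 -57.6] v 212 215 u 239 243
scene6 134 7 [659.8 -58. ] v 210 212 u 239 242
```

View pics/c6.png

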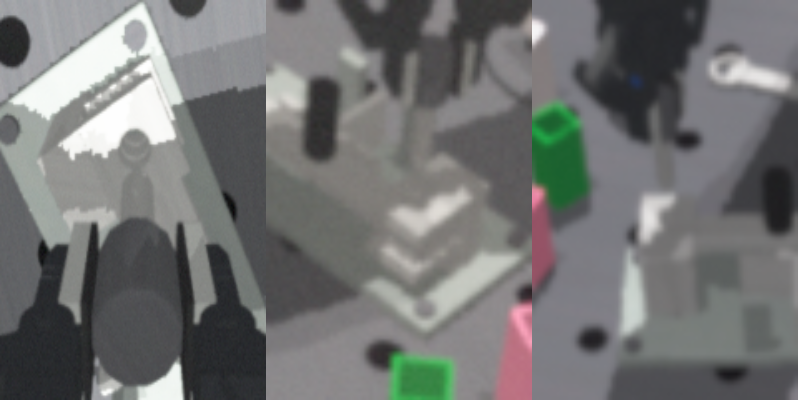

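The crops show the pin upright in the grip, with its tip above the fork. Now I'll fit the shank axis from all three clouds, using the known 6 mm radius.

```bash
cat >> h.py <<'E'
from scipy.optimize import least_squares
def shank(files,T,lo,hi,r=6.0,guess=None):
    Q=[]
    for n in files:
        im,P=pts(n); m=(np.linalg.norm(P[...,:2]-T[:2],axis=-1)<.012)&(P[...,2]*1000>lo)&(P[...,2]*1000<hi); q=P[m]*1000
        Q.append((q,np.full(len(q),1/np.sqrt(len(q)))))
    q=np.vstack([a for a,_ in Q]); w=np.hstack([b for _,b in Q]); zm=(lo+hi)/2
    f=lambda x:(np.hypot(q[:,0]-x[0]-x[2]*(q[:,2]-zm),q[:,1]-x[1]-x[3]*(q[:,2]-zm))-r)*w
    s=least_squares(f,[T[0]*1000,T[1]*1000,0,0],loss='soft_l1',f_scale=.1); return s.x.round(3)
E
python3 - <<'E'
from h import *
T=np.array([.6558,-.0629,.1387])
for fs in (['wrist6','side6','scene6'],['wrist6'],['side6'],['scene6']): print(fs,shank(fs,T,101,134))
print(circ('wrist6',(281,210),.0705,10))
E
```

```text
['wrist6', 'side6', 'scene6'] [ 6.55622e+02 -6.05810e+01  0.00000e+00 -9.00000e-03]
['wrist6'] [ 6.55461e+02 -6.10100e+01  2.00000e-03  2.00000e-03]
['side6'] [ 6.56251e+02 -5.93820e+01 -8.00000e-03 -1.30000e-02]
['scene6'] [ 6.55103e+02 -6.05000e+01  2.00000e-03 -2.20000e-02]
(array([280.8, 212.8]), array([656.54, -62.73]), 7.09, ((656.6106567382812, -62.14809799194336), (13.842098236083984, 14.935738563537598), 149.56959533691406))
```

apply_moves(
  motion=[
    {"jaw": -0.6, "xyz": [1.3, -1.4, 0], "twist": 0},
    {"jaw": -0.6, "xyz": [1.3, -1.4, 10], "twist": 0},
    {"jaw": -0.6, "xyz": [1.3, -1.4, 18], "twist": 0},
    {"jaw": -0.6, "xyz": [1.3, -1.4, 18], "twist": 0},
    {"jaw": -0.6, "xyz": [1.3, -1.4, 18], "twist": 0},
  ],
)

```text
time: 17.5
ee_pos: [0.6568, -0.0638, 0.12]
tcp_rot: [180.0, 0.0, -101.9]
wrist_force: [-0.1, 0.8, -0.5]
opening: 0.0224
grasp_force: 49.2
```

```bash
python3 - <<'E'
from h import *
o=sensors.get_obs(); T=o['ee_pos'];print(T.round(4),o['tcp_rot'].round(2),o['wrist_force'].round(1))
for n in('wrist','side','scene'): snap(n,n+'7')
z=T[2]*1000
for fs in (['wrist7','side7','scene7'],['wrist7'],['side7']): print(fs,shank(fs,T,z-34,z-4))
E
```

```text
[ 0.6568 -0.0638  0.12  ] [ 179.99    0.   -101.89] [-0.1  0.8 -0.5]
['wrist7', 'side7', 'scene7'] [ 6.56817e+02 -6.15440e+01  7.00000e-03 -4.00000e-03]
['wrist7'] [ 6.56505e+02 -6.19660e+01  1.00000e-03  1.00000e-03]
['side7'] [ 6.57515e+02 -6.06480e+01  2.50000e-02 -1.40000e-02]
```

apply_moves(
  motion=[
    {"jaw": -0.6, "xyz": [0.5, 0, 0], "twist": 0},
    {"jaw": -0.6, "xyz": [0.5, 0, 6], "twist": 0},
    {"jaw": -0.6, "xyz": [0.5, 0, 10], "twist": 0},
    {"jaw": -0.6, "xyz": [0.5, 0, 14], "twist": 0},
  ],
)

```text
time: 18.15
ee_pos: [0.6566, -0.0644, 0.1055]
tcp_rot: [180.0, -0.0, -101.9]
wrist_force: [-0.2, 0.1, -0.7]
opening: 0.0229
grasp_force: 49.2
```

apply_moves(
  motion=[
    {"jaw": -0.6, "xyz": [0, 0, 4], "twist": 0},
    {"jaw": -0.6, "xyz": [0, 0, 8], "twist": 0},
    {"jaw": -0.6, "xyz": [0, 0, 8], "twist": 0},
  ],
)

```text
time: 18.52
ee_pos: [0.6566, -0.0644, 0.0975]
tcp_rot: [180.0, -0.0, -101.9]
wrist_force: [0.1, 0.9, -1.0]
opening: 0.0225
grasp_force: 49.2
```

apply_moves(
  motion=[
    {"jaw": -0.6, "xyz": [0, 0, 4], "twist": 0},
    {"jaw": -0.6, "xyz": [0, 0, 8], "twist": 0},
    {"jaw": -0.6, "xyz": [0, 0, 12], "twist": 0},
    {"jaw": -0.6, "xyz": [0, 0, 12], "twist": 0},
  ],
)

```text
time: 19.02
ee_pos: [0.6565, -0.0643, 0.0854]
tcp_rot: [180.0, -0.0, -101.9]
wrist_force: [0.2, -0.7, -0.7]
opening: 0.0226
grasp_force: 49.2
```

apply_moves(
  motion=[
    {"jaw": -0.6, "xyz": [0, 0, 4], "twist": 0},
    {"jaw": -0.6, "xyz": [0, 0, 8], "twist": 0},
    {"jaw": -0.6, "xyz": [0, 0, 12], "twist": 0},
    {"jaw": -0.6, "xyz": [0, 0, 12], "twist": 0},
  ],
)

```text
time: 19.52
ee_pos: [0.6565, -0.0644, 0.0734]
tcp_rot: [180.0, -0.0, -101.9]
wrist_force: [0.5, 0.3, -1.0]
opening: 0.0223
grasp_force: 49.2
```

No resistance. The last ~10 mm go in small steps, watching the force.

apply_moves(
  motion=[
    {"jaw": -0.6, "xyz": [0, 0, 3], "twist": 0},
    {"jaw": -0.6, "xyz": [0, 0, 6], "twist": 0},
    {"jaw": -0.6, "xyz": [0, 0, 8.5], "twist": 0},
    {"jaw": -0.6, "xyz": [0, 0, 8.5], "twist": 0},
  ],
)

```text
time: 20.02
ee_pos: [0.6566, -0.0644, 0.0652]
tcp_rot: [180.0, -0.0, -101.9]
wrist_force: [0.3, 1.5, -1.3]
opening: 0.0225
grasp_force: 49.2
```

apply_moves(
  motion=[
    {"jaw": -0.6, "xyz": [0, 0, 1], "twist": 0},
    {"jaw": -0.6, "xyz": [0, 0, 2], "twist": 0},
    {"jaw": -0.6, "xyz": [0, 0, 2], "twist": 0},
  ],
)

```text
time: 20.4
ee_pos: [0.6568, -0.0644, 0.0634]
tcp_rot: [180.0, -0.0, -101.9]
wrist_force: [-0.4, -0.2, -0.7]
opening: 0.0228
grasp_force: 49.2
```

apply_moves(
  motion=[
    {"jaw": -0.6, "xyz": [0, 0, 0.6], "twist": 0},
    {"jaw": 0.1, "xyz": [0, 0, 0.6], "twist": 0},
    {"jaw": 0.1, "xyz": [0, 0, 0.6], "twist": 0},
    {"jaw": 0.1, "xyz": [0, 0, 0.6], "twist": 0},
    {"jaw": 0.1, "xyz": [0, 0, -15], "twist": 0},
  ],
)

```text
time: 21.02
ee_pos: [0.656, -0.0643, 0.0778]
tcp_rot: [179.9, -0.0, -101.9]
wrist_force: [-0.1, -0.2, -0.3]
opening: 0.0465
grasp_force: 0.0
```

apply_moves(
  motion=[
    {"jaw": 0.1, "xyz": [0, 0, -50], "twist": 0},
    {"jaw": 0.1, "xyz": [0, 0, -100], "twist": 0},
    {"jaw": 0.1, "xyz": [0, 0, -110], "twist": 0},
    {"jaw": 0.1, "xyz": [0, 0, -110], "twist": 0},
  ],
)

```text
time: 21.52
ee_pos: [0.6572, -0.0644, 0.1898]
tcp_rot: [-179.9, 0.0, -101.9]
wrist_force: [0.6, 0.5, 0.3]
opening: 0.047
grasp_force: 0.0
```

```bash
python3 - <<'E'
from h import *
o=sensors.get_obs(); print(o['ee_pos'].round(4),o['time'])
for n in('wrist','side','scene'):
    snap(n,n+'8'); im,P=pts(n+'8')
    m=(np.linalg.norm(P[...,:2]-[.6566,-.0625],axis=-1)<.02)&(P[...,2]>.095)&(P[...,2]<.125); q=P[m]*1000
    print(n,m.sum(),'knob',q.mean(0).round(1),'zmax',np.percentile(q[:,2],90).round(1))
    m=(np.linalg.norm(P[...,:2]-[.635,.009],axis=-1)<.03)&(P[...,2]>.1)&(P[...,2]<.115); q=P[m]*1000; print(' handle',q.mean(0).round(1) if len(q) else '')
    m=(np.linalg.norm(P[...,:2]-[.524,.291],axis=-1)<.03)&(P[...,2]>.055)&(P[...,2]<.115); q=P[m]*1000; print(' offcut',len(q),q.mean(0).round(1) if len(q) else '')
E
```

```text
[ 0.6572 -0.0644  0.1898] 21.525
wrist 738 knob [656.  -64.3 103.9] zmax 105.4
 handle [636.9   7.  106. ]
 offcut 128 [512.4 279.5  64.7]
side 92 knob [655.5 -64.2 101.9] zmax 104.7
 handle [634.3   8.  104.8]
 offcut 164 [522.6 289.9  66.7]
scene 63 knob [659.6 -60.2 103.4] zmax 106.8
 handle [637.6  12.1 106.1]
 offcut 160 [524.9 292.4  68.4]
```

View pics/side8.png

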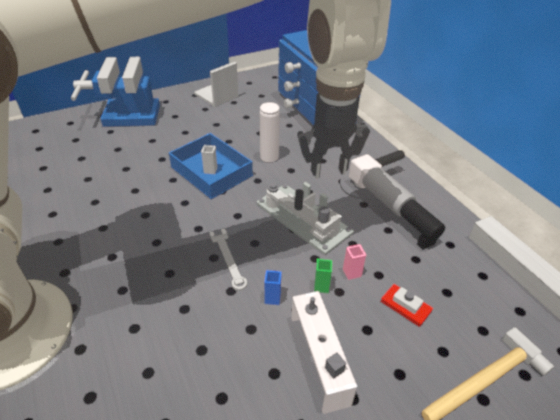

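The side view shows the pin seated in the fork at (323,214), with its knob top at about 104 mm. The gate is shut and the offcut stands in the tray at (209,157). The other two pins are still in the rack, and the arm is clear.

```bash
python3 -c "
from workcell import bot
print(bot.job_done())"
```

```text
the job is handed in; nothing more can be done
None
```

The job is handed in: the offcut is standing in the scrap tray, the gate is shut, and the round-knobbed pin is down through fork and eye with its head on the fork; the hand-in returned no verdict, so this rests on my final camera check.

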